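# Turn the bird-painting turntable back one notch

### The arm

A 6-joint arm with a two-finger parallel gripper is mounted at the origin on the work surface. World frame = base frame: x ahead of the robot, y to its left, z up, the work surface at z = 0. Lengths are in m, angles in degrees, forces in N, time in s.
With the tool pointing down it reaches from about 0.35 to 0.975 m from the base axis. Payload 4.9 kg.
Tool frame: the origin (TCP) lies between the finger pads; the fingertips stand 8 mm ahead of it and the grasp point (between the pads) lies 11 mm behind it (arm.tip_reach is the distance from the TCP to the fingertips, in m); z points along the fingers, y is the direction in which the jaws open and shut (so a half turn about z gives the same grasp; the last joint's range is limited). The gripper opens to 85 mm and grips with 20 to 120 N. Pads are 22 mm wide; open, the fingers measure 114 mm over their backs; the gripper's body (76 mm by 85 mm) begins 54 mm behind the grasp point. The pads swing forward as they close: fully open they stand 13 mm farther back than shut.
Start: joints at [-76.662, 3.019, 92.412, -0, 84.569, -6.818], TCP at [0.215, -0.587, 0.217] pointing down, gripper open.
Joint ranges: [-172.51, 172.51], [-57.92, 126.97], [3.15, 148.05], [-58.71, 238.71], [5.1, 150.11], [-179.66, 179.66]. Speed limits (degrees/s): [147.25, 147.25, 180, 180, 180, 180].

### API

Orientations are given as [roll, pitch, yaw] about the fixed x, y, z axes, in that order (R = Rz(yaw) Ry(pitch) Rx(roll)).
In Python, from station import arm gives the robot as it stands. The module is installed in compiled form; this text tells all that it offers.
- The arm moves only by the shell command python3 -m crank 'ROWS' [FORCE]. ROWS is JSON, a list that holds one entry, the list of rows, each a list of 7 numbers: the finger opening in m, from 0 to 0.0854, then the shift along the world's x, y, z in m, then the turn, a rotation vector about the world's x, y, z in degrees. In form: [[[hand, tx, ty, tz, ax, ay, az], ...]]. A call has 1 to 10 rows; each row shifts and turns the commanded pose from where the row before left it; what a row does not reach is not made up. A row lasts 1/10 s, in which the tool goes at most 50 mm and 8.59 degrees, less where a joint would pass 70% of its speed; a pose out of reach is approached as far as the arm can. A call with a gripper value outside its range is refused whole. The fingers move at their own pace and stop on an object; FORCE is the grip in N (left out, the last holds). Time passes only in rows, so rows that do not move let the fingers close. It gives the time, the measured TCP pose, the force and the opening at its end, in the units of the state.
- arm.get_obs(): the state, without advancing time (a new reading comes with each control period).
- arm.grab_frame(name): name is "side" or "top"; returns a dict with "frame" (400x640x3 uint8, red, green, blue), "fovy" (degrees; the focal length in pixels is half the picture's height over the tangent of half this angle, whatever the lens; pixels are square), "cx", "cy" (the principal point, pixels), "xyz" and "rotation" of the camera in the world. Camera axes: x right, y down, z forward; pixel columns grow to the right and rows downward; lengths in m; the calibration is good to about 2 mm. A picture is of the moment at which its call begins. There is no depth.
- arm.finish_job(): hands the job in, once; it reports no verdict.
The state is a dict: "t": time; "qpos": joint angles; "dq": joint speeds; "joint_torque": joint torques, N m; "ee_pos": TCP position; "orientation": TCP orientation; "force": force on the tool from outside, world axes, zero at the start; "moment": the same for the moment, N m; "width": opening from 0.0 (shut) to 1.0 (fully open).
Only numpy, scipy, OpenCV 4.12 (cv2) and the standard library are available. Lean on these libraries where they do the work, as an engineer would, in place of code of your own. Each camera call takes 0.05 s, during which the arm holds its last target. There are 200 camera calls.

### The job

The painting turntable has been clicked one notch too far. With a fingertip, swing the ratchet pawl up by its red tab until its nose is clear of the teeth, push the wheel backward (clockwise seen from above) by exactly one notch, then push the pawl down again so that it sits fully in the new notch. Only push, grasp nothing, and leave the loose birds and the paint pot standing where they are.

Things in the scene. Friction and masses are not known exactly. Their poses are not given: they have to be found in the camera images.
- turntable: the fixed painting turntable on its wooden base board (250 x 130 x 12 mm). Origin on the wheel's vertical axis at bench height; z up; +x points from the wheel's axis to the green pawl stand.
- wheel_top (a point): centre of the wheel's top face, 36 mm above the bench. Pale disc, diameter 190. On its rim 8 steel saw teeth, one per 45 degrees, tops 50 above the bench, 75 to 95 from the axis; steep faces look clockwise (from above), ramps fall anticlockwise. Yellow pegs stand 60 from the axis. A bird fixed at the centre fills 25 (tail 36) around the axis, top 96 above the bench.
- pawl_pin (a point): middle of the pawl's hinge pin: 125 mm from the wheel's axis along turntable +x, 62 mm above the bench, the pin lying along turntable y, between the two cheeks of the green stand (together 28 mm in x, 32 mm in y, top 74 mm above the bench).
- wheel (a joint): turn of the wheel, rad; positive = anticlockwise from above = forward, negative = backward. A notch is 0.785. The nose is mid-notch at 0 (start, +-0.12) and again at -0.785, with about 0.18 play either way. Pawl down: the steep tooth face blocks backward turning. Pawl up: turns with light friction (about 2 N at a peg) and stays where left.
- pawl (a joint): angle of the pawl, rad: 0 = fully down in the notch (stop), growing as it is lifted, stop at 1.25. Above about 0.3 the nose clears the teeth. The hinge is stiff (1 to 2 N at the tab): the pawl stays at any angle it is left at, neither falling nor springing back. With the wheel between notches the nose rests on a tooth and cannot reach 0.
- pawl_tab (a point): middle of the upper edge of the pawl's red finger tab (60 mm long, 24 wide along the pin, 6 thick), 76 mm from the pin. Pawl down: the tab rises at 47 degrees, leaning in over the wheel, this point 73 mm from the wheel axis, 118 above the bench. Pushed outward (turntable +x) it swings upright (at 0.76 rad) and lifts the nose; pushed back inward it lowers the pawl.
- pawl_nose (a point): lower end of the pawl's dark steel nose (10 mm wide along the rim, 12 mm in the radial direction); with the pawl down at local x = 85 mm, 39 mm above the bench.
- peg0 (a point): centre of the top of a yellow push peg of the wheel (10 mm thick, 40 mm tall, top 76 mm above the bench, 60 mm from the axis); peg 0 stands 45 degrees anticlockwise (seen from above) from the pawl's direction when the wheel joint reads 0, and turns with the wheel
- peg1 (a point): centre of the top of a yellow push peg of the wheel (10 mm thick, 40 mm tall, top 76 mm above the bench, 60 mm from the axis); peg 1 stands 135 degrees anticlockwise (seen from above) from the pawl's direction when the wheel joint reads 0, and turns with the wheel
- peg2 (a point): centre of the top of a yellow push peg of the wheel (10 mm thick, 40 mm tall, top 76 mm above the bench, 60 mm from the axis); peg 2 stands 225 degrees anticlockwise (seen from above) from the pawl's direction when the wheel joint reads 0, and turns with the wheel
- peg3 (a point): centre of the top of a yellow push peg of the wheel (10 mm thick, 40 mm tall, top 76 mm above the bench, 60 mm from the axis); peg 3 stands 315 degrees anticlockwise (seen from above) from the pawl's direction when the wheel joint reads 0, and turns with the wheel
- bird_a: loose painted clay bird standing on the bench near the turntable: black with white spots, red collar, white beak, about 62 mm long, 44 mm wide, 58 mm tall, 70 g; origin at the centre of its underside, beak to its -x. Bystander: leave it standing where it is.
- bird_b: loose painted clay bird standing on the bench near the turntable: black with white spots, red collar, white beak, about 62 mm long, 44 mm wide, 58 mm tall, 70 g; origin at the centre of its underside, beak to its -x. Bystander: leave it standing where it is.
- paint_pot: loose closed red paint pot with a white cap, 42 mm in diameter, 36 mm tall, 60 g, on the bench near the turntable; origin at the centre of its underside. Bystander: leave it standing where it is.

How it is judged:
By the outcome, as a careful person would: the job done as asked, in the order asked, and still so for the second after the job is handed in, with the robot touching nothing.
It also fails if it takes over 54 s, if anything falls off the work surface, if the arm or the gripper's body presses on something with over 40 N, if the wrist force passes 120 N, or if a joint passes its speed limit or range.

## Working session

There is one attempt and no reset: what is moved stays moved. The work goes in short steps, Python scripts to look and compute and a shell command to move; the robot and the scene stay as the last step left them, time stands still between calls to the robot, and variables do not carry over. Pictures are saved under pics/ and viewed, about 8 in all and at most 12, crops included, and the job is handed in when it is done.

```bash
mkdir -p pics; cat > h.py <<'E'
from station import arm
import numpy as np, cv2, json
def snap(name,out,crop=None,scale=1):
    f=arm.grab_frame(name); im=f["frame"][:,:,::-1].copy()
    if crop: x0,y0,x1,y1=crop; im=im[y0:y1,x0:x1]
    if scale!=1: im=cv2.resize(im,None,fx=scale,fy=scale,interpolation=cv2.INTER_CUBIC)
    cv2.imwrite("pics/"+out,im); return f
def cam(f):
    fl=200/np.tan(np.radians(f["fovy"])/2); return fl,f["cx"],f["cy"],np.array(f["xyz"]),np.array(f["rotation"])
def proj(f,P):
    fl,cx,cy,c,R=cam(f); q=(np.atleast_2d(P)-c)@R; return np.c_[fl*q[:,0]/q[:,2]+cx,fl*q[:,1]/q[:,2]+cy]
def atz(f,u,v,z):
    fl,cx,cy,c,R=cam(f); d=R@np.array([(u-cx)/fl,(v-cy)/fl,1]); return c+d*(z-c[2])/d[2]
E
python3 - <<'E'
from h import *
for n in("top","side"):
    f=snap(n,n+"0.png",scale=1.25); print(n,f["fovy"],f["cx"],f["cy"],f["xyz"],np.round(f["rotation"],4).tolist())
print(arm.get_obs(),arm.tip_reach)
E
```

```text
top 44.47157406490813 322.6258159733959 203.9869085011684 [0.4351016  0.0272799  1.09745795] [-171.4148, 0.6671, -91.5474]
side 43.6593786408793 310.787445852259 194.21600255129593 [0.10624309 0.48211876 0.69562127] [-132.2425, 1.067, -134.8804]
{'t': 0.1, 'qpos': array([-7.66599555e+01,  3.05468208e+00,  9.24834961e+01,  9.14069407e-04,
        8.45687258e+01, -6.81631899e+00]), 'dq': array([ 0.01747111, -0.08422742, -0.26994644,  0.0318185 ,  0.09956724,
        0.04392925]), 'joint_torque': array([-6.83436087e-05, -3.94900882e+01, -3.71364176e+01, -8.09529502e-05,
        3.93361013e-03,  3.97161301e-06]), 'ee_pos': array([ 0.21525315, -0.58614219,  0.21628053]), 'orientation': array([-1.79893960e+02, -1.35914575e-02,  2.01562636e+01]), 'force': array([0.19493372, 1.18671809, 0.31656363]), 'moment': array([-0.02839796,  0.00799625,  0.00057222]), 'width': 1.001099080848293} 0.008
```

View pics/top0.png

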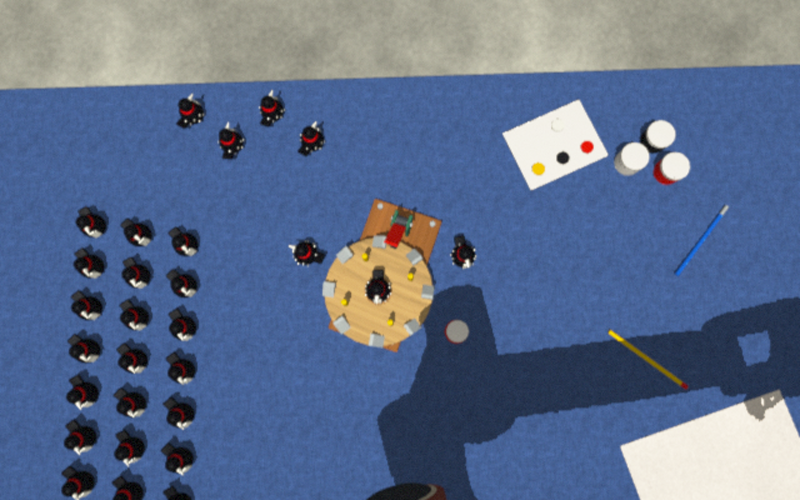

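View pics/side0.png

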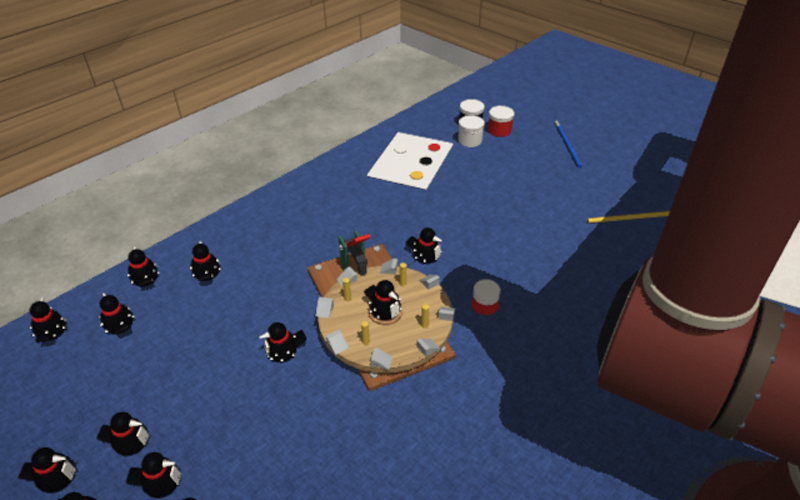

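The two views show the turntable mid-scene: wheel axis at about (378,290) in the top picture, pawl toward (402,220), birds at (306,252) and (462,253), pot at (457,331). Next, enlarged crops for accurate picks.

```bash
cat >> h.py <<'E'
from scipy.spatial.transform import Rotation as Ro
_c=cam
def cam(f):
    fl,cx,cy,c,R=_c(f); return fl,cx,cy,c,Ro.from_euler("xyz",R,degrees=True).as_matrix()
E
python3 - <<'E'
from h import *
f=snap("top","t1.png",(235,150,385,290),4); g=snap("side","s1.png",(200,170,400,320),4)
a=atz(f,378/1.25,290/1.25,.036);print(a,atz(f,402/1.25,220/1.25,.062),[atz(f,u/1.25,v/1.25,.03) for u,v in((306,252),(462,253),(457,331))])
print(proj(g,a)*1.25)
E
```

```text
[0.53525968 0.08098277 0.036     ] [0.6528678  0.03567424 0.062     ] [array([0.606838  , 0.20734994, 0.03      ]), array([ 0.59710418, -0.06830729,  0.03      ]), array([ 0.46082721, -0.05401881,  0.03      ])]
[[384.07652296 309.45861077]]
```

View pics/t1.png

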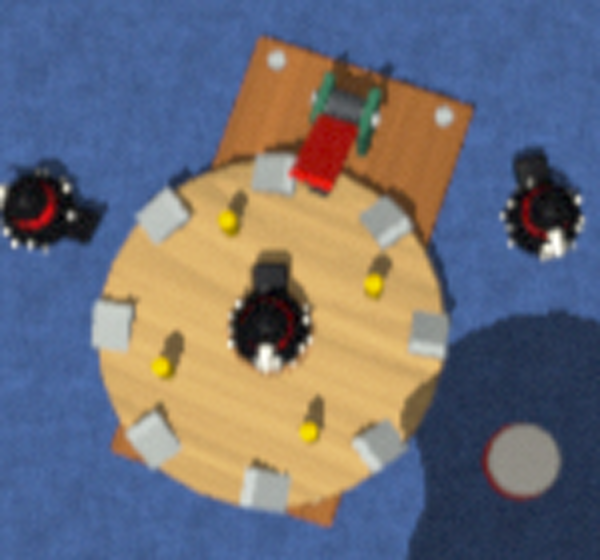

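View pics/s1.png

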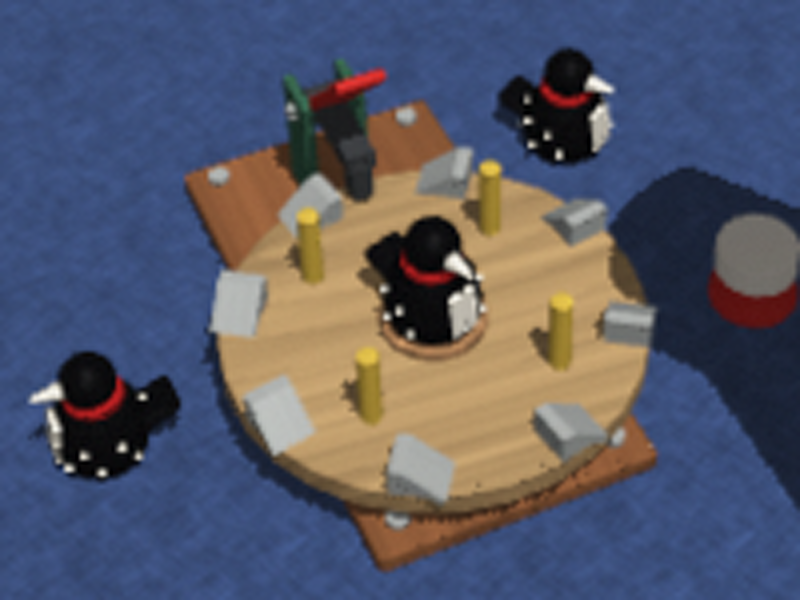

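```bash
cat >> h.py <<'E'
def T(p,l):  # p=x,y,yaw ; local->world
    c,s=np.cos(p[2]),np.sin(p[2]); l=np.atleast_2d(l); return np.c_[p[0]+c*l[:,0]-s*l[:,1],p[1]+s*l[:,0]+c*l[:,1],l[:,2]]
def peg(w): return np.array([[.06*np.cos(w+a),.06*np.sin(w+a),.076] for a in np.radians([45,135,225,315])])
def tab(q): a=q+np.radians(132.9); return np.array([.125+.076*np.cos(np.radians(132.5)-q),0,.062+.076*np.sin(np.radians(132.5)-q)])
E
python3 - <<'E'
from h import *
from scipy.optimize import least_squares
f=arm.grab_frame("top");g=arm.grab_frame("side")
tp=np.array([(229,221),(162,367),(309,432),(373,285),(311,181)])/4+[235,150]
sp=np.array([(308,216),(367,356),(561,301),(490,170),(380,77)])/4+[200,170]
corn=np.array([(263,37),(474,105)])/4+[235,150]
def L(p): return np.r_[peg(p[3]),[tab(0)]]
def res(p): 
    W=T(p,L(p)); return np.r_[proj(f,W)-tp,proj(g,W)-sp].ravel()
r=least_squares(res,[.535,.08,-.3,0]);print(r.x,np.degrees(r.x[2:]));print(r.fun.reshape(-1,2).round(1).tolist())
p=r.x
C=[atz(f,u,v,.012) for u,v in corn];d=C[0]-C[1];print("board yaw",np.degrees(np.arctan2(-d[0],d[1])))
print("yaw by axis->board mid", (np.mean(C,0)-[p[0],p[1],0]))
m=atz(f,*(np.array([347.5,98.5])/4+[235,150]),.074);print("pin dir",np.degrees(np.arctan2(m[1]-p[1],m[0]-p[0])),np.hypot(*(m[:2]-p[:2])))
print("tab",T(p,tab(0)),"pegs",T(p,peg(p[3])).round(4).tolist(),"pin",T(p,[.125,0,.062]))
E
```

```text
[ 0.53120504  0.08175036 -0.42536125 -0.01889898] [-24.37140413  -1.08283194]
[[-1.2, 0.5], [-1.3, 0.8], [-1.0, 1.0], [-0.5, 0.6], [1.5, 1.6], [0.0, -1.1], [0.2, -1.1], [0.3, -0.9], [0.2, -1.6], [-2.1, -1.1]]
board yaw -19.93551364704618
yaw by axis->board mid [ 0.15097115 -0.05851847  0.012     ]
pin dir -20.985467179188404 0.1307910687374856
tab [[0.59829675 0.05135658 0.11803308]] pegs [[0.5877, 0.1018, 0.076], [0.5111, 0.1383, 0.076], [0.4747, 0.0617, 0.076], [0.5513, 0.0252, 0.076]] pin [[0.64506625 0.03016913 0.062     ]]
```

Yaw is about −21° from the pin and the board, the axis is at (0.531, 0.082), and the wheel reads about −0.08. I'm moving above the wheel side of the tab with the fingers shut.

```bash
python3 -m crank '[[[0,0.021,0.0384,0.008,0,0,-8.2],[0,0.021,0.0384,0.008,0,0,-8.2],[0,0.021,0.0384,0.008,0,0,-8.2],[0,0.021,0.0384,0,0,0,-8.2],[0,0.021,0.0384,0,0,0,-8.2],[0,0.021,0.0384,0,0,0,0],[0,0.021,0.0384,0,0,0,0],[0,0.021,0.0384,0,0,0,0],[0,0.021,0.0384,0,0,0,0],[0,0.021,0.0384,0,0,0,0]]]' 30
python3 -m crank '[[[0,0.021,0.0384,0,0,0,0],[0,0.021,0.0384,0,0,0,0],[0,0.021,0.0384,0,0,0,0],[0,0.021,0.0384,0,0,0,0],[0,0.021,0.0384,0,0,0,0],[0,0.021,0.0384,0,0,0,0],[0,0.021,0.0384,0,0,0,0],[0,0,0,0,0,0,0],[0,0,0,0,0,0,0]]]'
```

```text
t: 1.3
ee_pos: [0.4259, -0.2011, 0.2416]
orientation: [180.0, -0.1, -20.9]
force: [-0.0, -0.1, 0.8]
width: -0.001
t: 2.2
ee_pos: [0.5723, 0.0668, 0.241]
orientation: [180.0, 0.0, -20.7]
force: [-0.9, -0.5, -0.9]
width: -0.001
```

```bash
python3 -m crank '[[[0,0,0,-0.03,0,0,0],[0,0,0,-0.03,0,0,0],[0,0,0,-0.03,0,0,0],[0,0,0,-0.025,0,0,0],[0,0,0,-0.015,0,0,0],[0,0,0,0,0,0,0]]]'
python3 - <<'E'
from h import *
snap("side","s2.png",(200,120,400,270),4)
E
```

```text
t: 2.8
ee_pos: [0.5703, 0.0651, 0.1088]
orientation: [179.9, 0.3, -20.9]
force: [-1.2, 0.3, -0.1]
width: 0.001
```

View pics/s2.png

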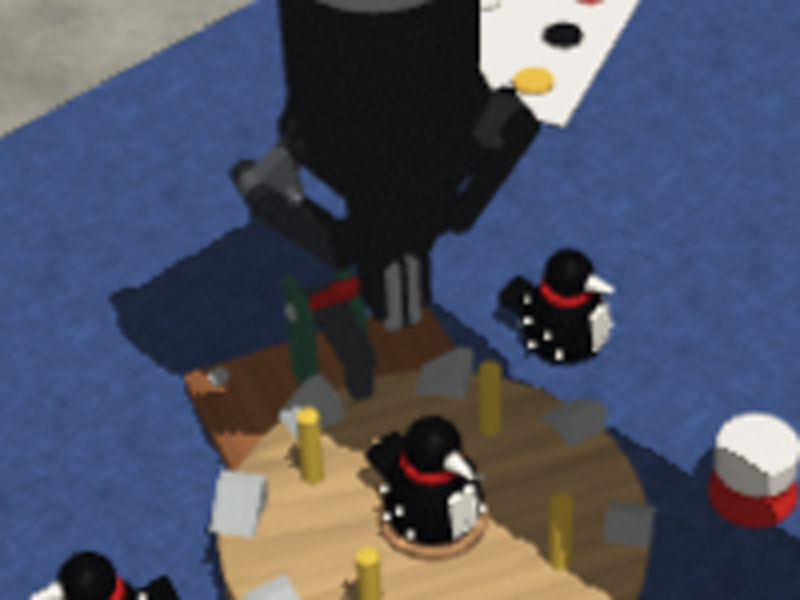

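The finger stands just inside of the red tab, which is behind it at (335,292). Pushing outward.

```bash
python3 -m crank '[[[0,0.0065,-0.0025,0,0,0,0],[0,0.0065,-0.0025,0,0,0,0],[0,0.0065,-0.0025,0,0,0,0],[0,0.0065,-0.0025,0,0,0,0],[0,0.0065,-0.0025,0,0,0,0],[0,0.0065,-0.0025,0,0,0,0]]]'
python3 -m crank '[[[0,0.0065,-0.0025,0,0,0,0],[0,0.0065,-0.0025,0,0,0,0],[0,0.0065,-0.0025,0,0,0,0],[0,0.0065,-0.0025,0,0,0,0],[0,0.003,-0.0011,0,0,0,0],[0,0,0,0,0,0,0]]]'
```

```text
t: 3.45
ee_pos: [0.6121, 0.0509, 0.1115]
orientation: [-180.0, -0.0, -20.8]
force: [-0.4, -0.0, -1.1]
width: 0.004
t: 4.05
ee_pos: [0.6407, 0.0398, 0.1114]
orientation: [-180.0, -0.0, -20.9]
force: [-0.5, 0.0, 0.9]
width: -0.0
```

```bash
python3 -m crank '[[[0,-0.0257,0.0098,0,0,0,0],[0,-0.0257,0.0098,0,0,0,0],[0,0,0,0.03,0,0,0],[0,0,0,0.03,0,0,0],[0,0,0,0.03,0,0,0],[0,-0.021,-0.0052,0,0,0,8.1],[0,-0.021,-0.0052,0,0,0,8.1],[0,-0.021,-0.0052,0,0,0,8.1],[0,-0.021,-0.0052,0,0,0,8.1],[0,-0.021,-0.0052,0,0,0,8.1]]]'
python3 -m crank '[[[0,0,0,0,0,0,0],[0,0,0,0,0,0,0],[0,0,0,0,0,0,0]]]'
python3 - <<'E'
from h import *
snap("side","s3.png",(200,120,400,320),3)
E
```

```text
t: 5.05
ee_pos: [0.4828, 0.0336, 0.2013]
orientation: [-180.0, 0.0, 20.0]
force: [-0.3, 0.1, 0.5]
width: 0.002
t: 5.35
ee_pos: [0.4846, 0.0337, 0.2016]
orientation: [180.0, -0.0, 19.6]
force: [-0.6, 0.1, -0.9]
width: 0.002
```

View pics/s3.png

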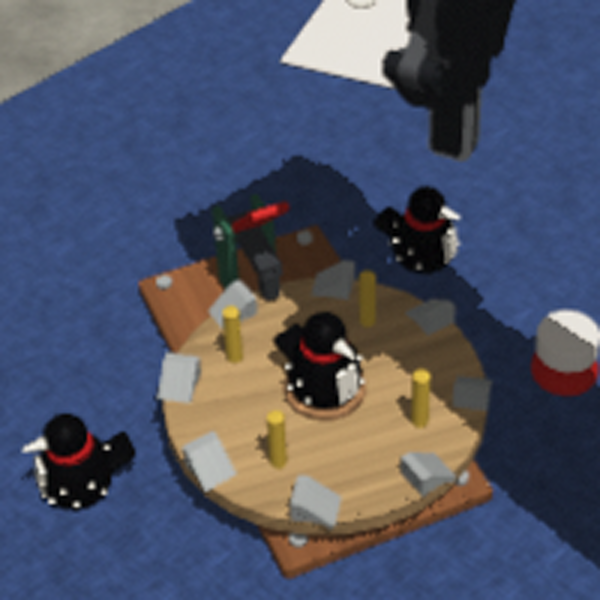

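```bash
python3 - <<'E'
from h import *
f=arm.grab_frame("top");g=arm.grab_frame("side")
print("tip s2 expect", proj(g,[.5703,.0651,.1008]))
p=[.531,.0818,-np.radians(21)]
for n,P in(("tab",tab(0)),("nose",[.085,0,.039]),("pin",[.125,0,.062]),("cheekA",[.125,.016,.074]),("cheekB",[.125,-.016,.074])):
  W=T(p,P); print(n,W.round(4),((proj(g,W)-[200,170])*4).round(),((proj(f,W)-[235,150])*4).round())
o=arm.get_obs(); print(o["ee_pos"], (proj(g,np.array(o["ee_pos"])-[0,0,.008])-[200,120])*3)
snap("top","t3.png",(235,120,385,290),4)
E
```

```text
tip s2 expect [[298.68736676 206.87073452]]
tab [[0.5998 0.0554 0.118 ]] [[363.  75.]] [[309. 185.]]
nose [[0.6104 0.0513 0.039 ]] [[361. 187.]] [[320. 189.]]
pin [[0.6477 0.037  0.062 ]] [[327.  99.]] [[344. 113.]]
cheekA [[0.6534 0.0519 0.074 ]] [[294.  89.]] [[316.  99.]]
cheekB [[0.642  0.0221 0.074 ]] [[357.  70.]] [[372. 119.]]
[0.48451399 0.03371648 0.2013773 ] [[449.43786218 180.11766624]]
```

View pics/t3.png

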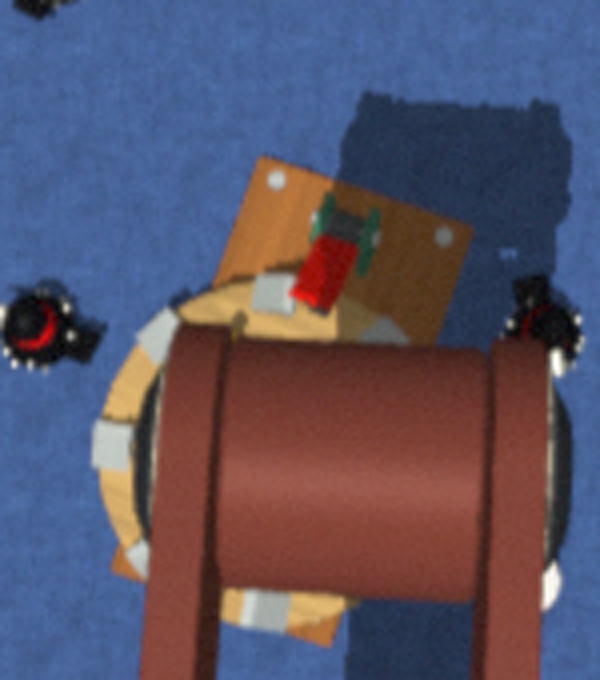

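The pawl has not moved: the tab is still at (315,285) in the top view, and in s3 the fingertip appears about 7 px higher than its nominal projection. So it passed over the tab. I'll retry lower and take a look before pushing.

```bash
python3 -m crank '[[[0,0.0186,0.006,0,0,0,-8.1],[0,0.0186,0.006,0,0,0,-8.1],[0,0.0186,0.006,0,0,0,-8.1],[0,0.0186,0.006,0,0,0,-8.1],[0,0.0186,0.006,0,0,0,-8.1],[0,0,0,-0.025,0,0,0],[0,0,0,-0.025,0,0,0],[0,0,0,-0.025,0,0,0],[0,0,0,-0.025,0,0,0],[0,0,0,-0.007,0,0,0]]]'
python3 -m crank '[[[0,0,0,0,0,0,0],[0,0,0,0,0,0,0]]]'
python3 - <<'E'
from h import *
g=snap("side","s4.png",(230,140,350,240),6); e=np.array(arm.get_obs()["ee_pos"]); print(e)
x=np.array([.934,-.358,0]);y=np.array([.358,.934,0])
for dz in(0,.01,.02): print(dz,[((proj(g,e+[0,0,dz-.008]+a*.011*x+b*.0145*y)-[230,140])*6).round().tolist() for a in(-1,1) for b in(-1,1)])
E
```

```text
t: 6.55
ee_pos: [0.5748, 0.0637, 0.0905]
orientation: [179.9, 0.3, -20.9]
force: [-0.9, 0.8, 0.1]
width: 0.002
t: 6.75
ee_pos: [0.5779, 0.0636, 0.0956]
orientation: [-180.0, -0.1, -20.8]
force: [-0.3, 0.5, 1.0]
width: 0.001
[0.57826599 0.06361232 0.09619143]
0 [[[459.0, 426.0]], [[367.0, 456.0]], [[429.0, 379.0]], [[338.0, 408.0]]]
0.01 [[[458.0, 401.0]], [[365.0, 431.0]], [[428.0, 354.0]], [[337.0, 383.0]]]
0.02 [[[457.0, 376.0]], [[364.0, 406.0]], [[427.0, 329.0]], [[335.0, 358.0]]]
```

View pics/s4.png

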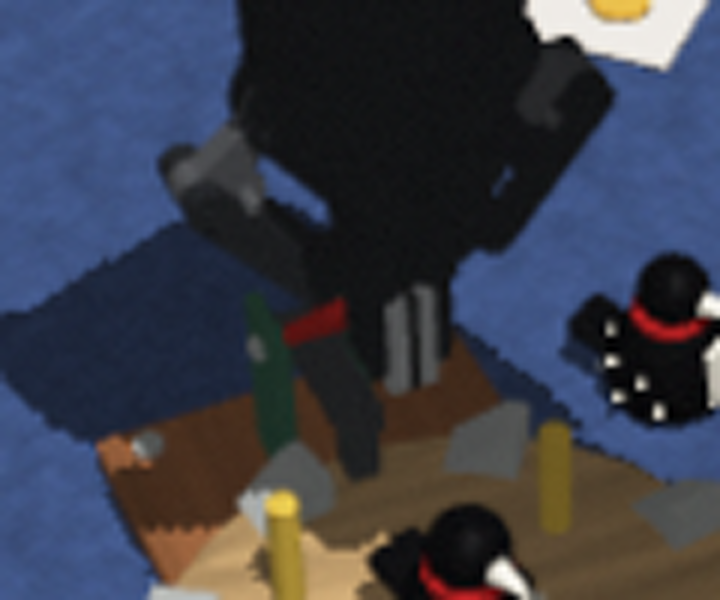

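The fingertip shows at (412,392), about 50 px (≈18 mm of height) above its nominal projection, and in front of the tab. I'll go a little lower and push while reading forces.

```bash
python3 -m crank '[[[0,0,0,-0.008,0,0,0],[0,0.006,-0.0023,0,0,0,0],[0,0.006,-0.0023,0,0,0,0],[0,0.0047,-0.0018,0,0,0,0],[0,0.0047,-0.0018,0,0,0,0]]]'
python3 -m crank '[[[0,0.0047,-0.0018,0,0,0,0],[0,0.0047,-0.0018,0,0,0,0]]]'
python3 -m crank '[[[0,0.0047,-0.0018,0,0,0,0],[0,0.0047,-0.0018,0,0,0,0]]]'
python3 -m crank '[[[0,0.0047,-0.0018,0,0,0,0],[0,0.0033,-0.0013,0,0,0,0],[0,0,0,0,0,0,0]]]'
python3 - <<'E'
from h import *
snap("side","s5.png",(230,140,350,240),5)
E
```

```text
t: 7.3
ee_pos: [0.5987, 0.0553, 0.0867]
orientation: [-180.0, 0.0, -20.8]
force: [-2.5, 0.5, 1.4]
width: -0.004
t: 7.5
ee_pos: [0.6084, 0.0516, 0.0865]
orientation: [-180.0, -0.0, -20.8]
force: [-1.9, 0.5, 1.2]
width: -0.003
t: 7.7
ee_pos: [0.6177, 0.048, 0.0864]
orientation: [-180.0, -0.0, -20.8]
force: [-0.8, 1.9, 1.3]
width: 0.003
t: 8.0
ee_pos: [0.6258, 0.0448, 0.0864]
orientation: [-180.0, -0.0, -20.9]
force: [-0.5, -0.2, -0.7]
width: -0.004
```

View pics/s5.png

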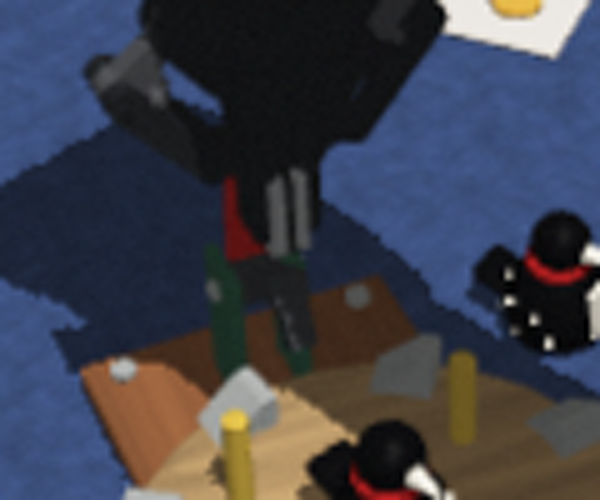

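The pawl is now lifted, with the tab upright at (240,220) and the nose clear at (300,330). That also confirms the tip is about 18 mm higher than nominal. Next I go to peg 2 at a matching height.

```bash
python3 -m crank '[[[0,-0.0233,0.009,0,0,0,0],[0,-0.0233,0.009,0,0,0,0],[0,0,0,0.038,0,0,0],[0,0,0,0.038,0,0,0],[0,0,0,0.038,0,0,0],[0,-0.0189,-0.0059,0,0,0,8.1],[0,-0.0189,-0.0059,0,0,0,8.1],[0,-0.0189,-0.0059,0,0,0,8.1],[0,-0.0189,-0.0059,0,0,0,8.1],[0,-0.0189,-0.0059,0,0,0,8.1]]]'
python3 -m crank '[[[0,0,0,0,0,0,0],[0,0,0,-0.035,0,0,0],[0,0,0,-0.035,0,0,0],[0,0,0,-0.035,0,0,0],[0,0,0,-0.025,0,0,0],[0,0,0,-0.02,0,0,0],[0,0,0,0,0,0,0],[0,0,0,0,0,0,0]]]'
python3 - <<'E'
from h import *
snap("side","s6.png",(210,150,380,310),4); print(arm.get_obs()["ee_pos"])
E
```

```text
t: 9.05
ee_pos: [0.4833, 0.0334, 0.2003]
orientation: [180.0, -0.0, 20.0]
force: [-0.1, -0.9, 1.4]
width: 0.005
t: 9.85
ee_pos: [0.4846, 0.0337, 0.0506]
orientation: [-180.0, -0.0, 19.6]
force: [0.1, 0.6, 0.7]
width: 0.0
[0.4853364  0.03361739 0.05161232]
```

View pics/s6.png

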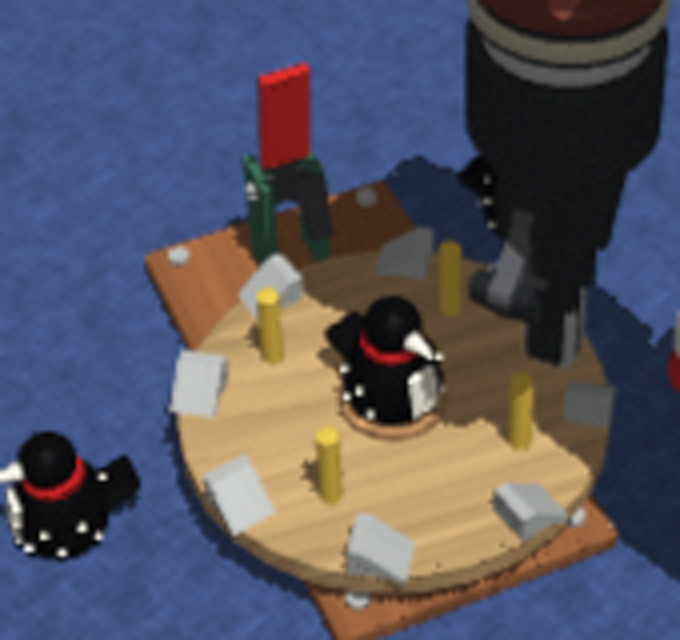

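Pawl tab is upright at (285,115), and the finger at (555,345) stands behind peg 2 at (521,385). Pushing along the arc, stopping a bit short.

```bash
python3 -m crank '[[[0,-0.0018,0.0048,0,0,0,0],[0,-0.0019,0.0049,0,0,0,0],[0,-0.0028,0.004,0,0,0,-4.5],[0,-0.0026,0.0043,0,0,0,-4.5],[0,-0.0021,0.0044,0,0,0,-4.5],[0,-0.0019,0.0046,0,0,0,-4.5],[0,-0.0015,0.0048,0,0,0,-4.5],[0,-0.001,0.0048,0,0,0,-4.5],[0,-0.0008,0.0049,0,0,0,-4.5]]]'
python3 -m crank '[[[0,-0.0003,0.0049,0,0,0,-4.5],[0,0,0,0,0,0,0],[0,0,0,0,0,0,0]]]'
cat >> h.py <<'E'
def yellow(f,box):
    im=f["frame"]; h=cv2.cvtColor(im,cv2.COLOR_RGB2HSV); m=cv2.inRange(h,(22,190,90),(34,255,255)); x0,y0,x1,y1=box
    k=np.zeros_like(m); k[y0:y1,x0:x1]=m[y0:y1,x0:x1]; n,l,s,c=cv2.connectedComponentsWithStats(k)
    return [(s[i].tolist(),c[i].round(1).tolist()) for i in range(1,n) if s[i][4]>8]
E
python3 - <<'E'
from h import *
g=arm.grab_frame("side");f=arm.grab_frame("top")
print(yellow(g,(200,170,400,320)));print(yellow(f,(235,150,385,290)))
p=[.531,.0818,-np.radians(21)]
for w in(-.078,-.6,-.7,-.785,-.85): 
  P=T(p,peg(w)); print(w,proj(g,P).round(1).tolist(),proj(g,P-[0,0,.02]).round(1).tolist())
E
```

```text
t: 10.8
ee_pos: [0.4685, 0.0751, 0.0516]
orientation: [180.0, -0.2, -12.0]
force: [1.2, -2.4, 0.3]
width: 0.003
t: 11.1
ee_pos: [0.4677, 0.0803, 0.051]
orientation: [-180.0, -0.1, -16.2]
force: [0.4, -0.6, -0.0]
width: 0.001
[]
[([306, 202, 5, 6, 25], [307.9, 204.4]), ([272, 223, 6, 5, 23], [274.2, 225.1])]
-0.078 [[277.1, 222.9], [292.0, 258.0], [340.7, 244.4], [322.8, 211.0]] [[277.8, 230.9], [292.5, 266.0], [340.4, 252.4], [322.8, 219.0]]
-0.6 [[289.1, 213.3], [278.1, 248.8], [328.9, 255.4], [336.5, 218.9]] [[289.6, 221.2], [278.8, 256.8], [328.8, 263.3], [336.3, 226.8]]
-0.7 [[292.0, 212.0], [276.3, 246.5], [325.8, 256.9], [338.4, 220.9]] [[292.5, 220.0], [277.1, 254.5], [325.8, 264.8], [338.2, 228.9]]
-0.785 [[294.6, 211.1], [275.1, 244.5], [323.0, 258.0], [339.8, 222.8]] [[295.1, 219.0], [275.9, 252.4], [323.0, 265.9], [339.6, 230.7]]
-0.85 [[296.7, 210.5], [274.4, 242.9], [320.8, 258.7], [340.7, 224.2]] [[297.1, 218.4], [275.2, 250.8], [320.9, 266.7], [340.5, 232.2]]
```

```bash
cat >> h.py <<'E'
def wheel(f,picks):  # picks {peg: (u,v)}; axis from initial picks
    tp=np.array([(229,221),(162,367),(309,432),(373,285)])/4+[235,150]
    A=np.array([atz(f,u,v,.076)[:2] for u,v in tp]);c=A.mean(0); r={}
    for i in range(4): d=A[i]-c; r["init%d"%i]=((np.degrees(np.arctan2(d[1],d[0]))+21-45-90*i+180)%360-180).round(1)
    for i,q in picks.items(): d=atz(f,*q,.076)[:2]-c; r[i]=((np.degrees(np.arctan2(d[1],d[0]))+21-45-90*i+180)%360-180).round(1)
    return c,r
E
python3 - <<'E'
from h import *
f=arm.grab_frame("top"); print(wheel(f,{0:(307.9,204.4),1:(274.2,225.1)}))
E
```

```text
(array([0.5326818 , 0.07965951]), {'init0': np.float64(-4.8), 'init1': np.float64(-4.3), 'init2': np.float64(-4.3), 'init3': np.float64(-4.3), 0: np.float64(-37.4), 1: np.float64(-38.4)})
```

The wheel is at about −38°, so 7° more.

```bash
python3 -m crank '[[[0,0.0001,0.0025,0,0,0,-2.3],[0,0.0001,0.0025,0,0,0,-2.3],[0,0.0002,0.0026,0,0,0,-2.4],[0,0,0,0,0,0,0],[0,0,0,0,0,0,0]]]'
python3 - <<'E'
from h import *
f=arm.grab_frame("top"); y=yellow(f,(235,150,385,290)); print(y)
c=[k[1] for k in y]; c.sort(key=lambda q:-q[0]); 
if len(c)>=2: print(wheel(f,{0:c[0],1:c[1]})[1])
E
```

```text
t: 11.75
ee_pos: [0.4675, 0.0874, 0.0503]
orientation: [180.0, 0.0, -23.3]
force: [-1.7, -1.7, 1.3]
width: 0.001
[([309, 202, 5, 7, 25], [310.7, 205.0]), ([273, 220, 5, 6, 23], [275.0, 222.4])]
{'init0': np.float64(-4.8), 'init1': np.float64(-4.3), 'init2': np.float64(-4.3), 'init3': np.float64(-4.3), 0: np.float64(-43.3), 1: np.float64(-44.1)}
```

The wheel is at about −44°, well within the notch. Backing off and going over to the outer side of the tab.

```bash
python3 -m crank '[[[0,-0.0034,-0.0094,0,0,0,0],[0,0,0,0.04,0,0,0],[0,0,0,0.045,0,0,0],[0,0,0,0.045,0,0,0],[0,0,0,0.04,0,0,2.3],[0,0.0356,-0.0087,0,0,0,0],[0,0.0356,-0.0087,0,0,0,0],[0,0.0356,-0.0087,0,0,0,0],[0,0.0356,-0.0087,0,0,0,0],[0,0.0356,-0.0087,0,0,0,0]]]'
python3 -m crank '[[[0,0.0356,-0.0087,0,0,0,0],[0,0,0,0,0,0,0],[0,0,0,-0.035,0,0,0],[0,0,0,-0.035,0,0,0],[0,0,0,-0.035,0,0,0],[0,0,0,-0.03,0,0,0],[0,0,0,0,0,0,0],[0,0,0,0,0,0,0]]]'
```

```text
t: 12.8
ee_pos: [0.6435, 0.0337, 0.2201]
orientation: [-180.0, 0.0, -21.0]
force: [1.0, 0.1, 0.1]
width: -0.002
t: 13.6
ee_pos: [0.6773, 0.0259, 0.0856]
orientation: [180.0, 0.0, -21.0]
force: [0.8, 0.8, 0.1]
width: 0.002
```

```bash
python3 -m crank '[[[0,-0.0047,0.0018,0,0,0,0],[0,-0.0047,0.0018,0,0,0,0],[0,-0.0047,0.0018,0,0,0,0],[0,-0.0047,0.0018,0,0,0,0],[0,-0.0047,0.0018,0,0,0,0],[0,-0.0047,0.0018,0,0,0,0],[0,-0.0047,0.0018,0,0,0,0]]]'
python3 -m crank '[[[0,-0.0028,0.0011,0,0,0,0],[0,-0.0028,0.0011,0,0,0,0]]]'
python3 -m crank '[[[0,-0.0019,0.0007,0,0,0,0],[0,-0.0019,0.0007,0,0,0,0]]]'
python3 - <<'E'
from h import *
snap("side","s7.png",(230,140,350,240),5)
E
```

```text
t: 14.3
ee_pos: [0.6449, 0.0387, 0.0855]
orientation: [-180.0, -0.0, -21.0]
force: [1.5, -0.2, 0.1]
width: 0.0
t: 14.5
ee_pos: [0.6393, 0.0409, 0.0855]
orientation: [-180.0, -0.0, -21.0]
force: [0.9, -0.8, 0.0]
width: -0.0
t: 14.7
ee_pos: [0.6356, 0.0423, 0.0854]
orientation: [-180.0, -0.0, -21.0]
force: [1.2, -1.2, -0.3]
width: 0.003
```

```bash
for i in 1 2; do python3 -m crank '[[[0,-0.0014,0.0005,0,0,0,0],[0,0,0,0,0,0,0]]]' | grep -E "ee_pos|force"; done
python3 -m crank '[[[0,-0.0014,0.0005,0,0,0,0],[0,0,0,0,0,0,0]]]' | grep -E "ee_pos|force"
```

```text
ee_pos: [0.6341, 0.0428, 0.0854]
force: [0.9, -0.6, 0.7]
ee_pos: [0.6327, 0.0432, 0.0854]
force: [0.5, -0.4, 0.9]
ee_pos: [0.6313, 0.0438, 0.0854]
force: [-0.0, -0.1, 0.9]
```

```bash
python3 -m crank '[[[0,-0.0014,0.0005,0,0,0,0],[0,-0.0014,0.0005,0,0,0,0],[0,0,0,0,0,0,0]]]' | grep -E "ee_pos|force"; 
python3 - <<'E'
from h import *
snap("side","s8.png",(230,140,350,240),6)
E
```

```text
ee_pos: [0.6285, 0.0448, 0.0854]
force: [1.5, -0.9, 1.0]
```

View pics/s8.png

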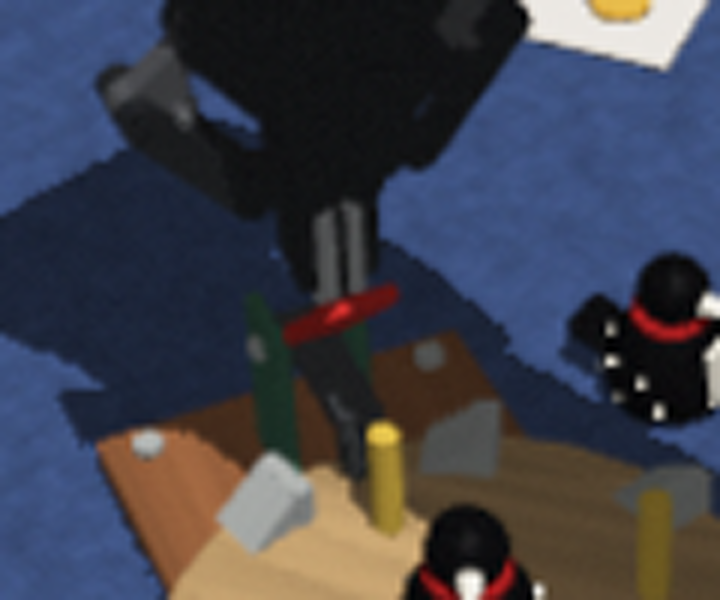

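The tab tip is at (398,292), essentially its original position (397,294). I'll press on until the stop is felt.

```bash
for i in 1; do python3 -m crank '[[[0,-0.0014,0.0005,0,0,0,0],[0,0,0,0,0,0,0],[0,0,0,0,0,0,0]]]' | grep -E "ee_pos|force"; done
python3 -m crank '[[[0,-0.0014,0.0005,0,0,0,0],[0,0,0,0,0,0,0],[0,0,0,0,0,0,0]]]' | grep -E "ee_pos|force"
```

```text
ee_pos: [0.6279, 0.0451, 0.0859]
force: [3.7, -1.7, -0.1]
ee_pos: [0.6273, 0.0453, 0.0864]
force: [4.8, -1.6, 1.0]
```

```bash
python3 -m crank '[[[0,-0.0014,0.0005,-0.001,0,0,0],[0,0,0,0,0,0,0],[0,0,0,0,0,0,0]]]' | grep -E "ee_pos|force"
python3 -m crank '[[[0,-0.0014,0.0005,-0.001,0,0,0],[0,0,0,0,0,0,0],[0,0,0,0,0,0,0]]]' | grep -E "ee_pos|force"
```

```text
ee_pos: [0.6272, 0.0453, 0.0864]
force: [6.9, -3.0, 1.1]
ee_pos: [0.6272, 0.0454, 0.0863]
force: [9.6, -4.7, 2.3]
```

The stop is firm: force rose from 3 to about 11 N with no more motion. Retreating and making the final check.

```bash
python3 -m crank '[[[0,0.015,-0.0057,0,0,0,0],[0,0.025,-0.0096,0,0,0,0],[0,0,0,0.04,0,0,0],[0,0,0,0.045,0,0,0],[0,0,0,0.045,0,0,0],[0,-0.02,-0.04,0.01,0,0,0],[0,-0.02,-0.04,0,0,0,0],[0,-0.02,-0.04,0,0,0,0],[0,-0.02,-0.04,0,0,0,0],[0,-0.02,-0.04,0,0,0,0]]]'
python3 -m crank '[[[0,-0.02,-0.04,0,0,0,0],[0,-0.02,-0.04,0,0,0,0],[0,-0.02,-0.04,0,0,0,0],[0,-0.02,-0.04,0,0,0,0],[0,0,0,0,0,0,0],[0,0,0,0,0,0,0]]]'
python3 - <<'E'
from h import *
snap("side","a.png",(200,170,400,320),3); f=snap("top","b.png",(235,150,385,290),3)
a=cv2.imread("pics/a.png");b=cv2.imread("pics/b.png")
# same-size before/after pawl crop for the side view
o=cv2.imread("pics/s1.png")[0:240,160:480]
n=cv2.resize(a,None,fx=4/3,fy=4/3)[0:240,160:480]
c=np.zeros((600,800,3),np.uint8); c[:337,:450]=cv2.resize(a,(450,337)); c[:327,450:]=cv2.resize(b,(350,327)); c[345:585,20:340]=o; c[345:585,360:680]=n
cv2.imwrite("pics/final.png",c)
y=yellow(f,(235,150,385,290)); print(y)
c0=np.array([302.1,231.6]); P={}
for s,q in y:
    d=np.array(q)-c0; P[(0 if d[0]>0 else 1) if d[1]<-0 else (2 if d[0]<0 else 3)]=q
print(wheel(f,P)[1])
E
```

```text
t: 17.9
ee_pos: [0.5611, -0.1691, 0.2226]
orientation: [-180.0, 0.2, -21.0]
force: [-0.3, -0.8, 0.5]
width: 0.004
t: 18.5
ee_pos: [0.4821, -0.3285, 0.2225]
orientation: [-179.9, 0.1, -21.2]
force: [-0.1, 0.0, 1.5]
width: 0.0
[([309, 202, 4, 6, 22], [310.6, 204.5]), ([273, 220, 5, 6, 22], [275.0, 222.5]), ([327, 238, 4, 5, 20], [328.5, 240.0]), ([290, 256, 6, 5, 19], [292.6, 258.1])]
{'init0': np.float64(-4.8), 'init1': np.float64(-4.3), 'init2': np.float64(-4.3), 'init3': np.float64(-4.3), 0: np.float64(-42.8), 1: np.float64(-43.9), 3: np.float64(-43.5), 2: np.float64(-44.7)}
```

View pics/final.png

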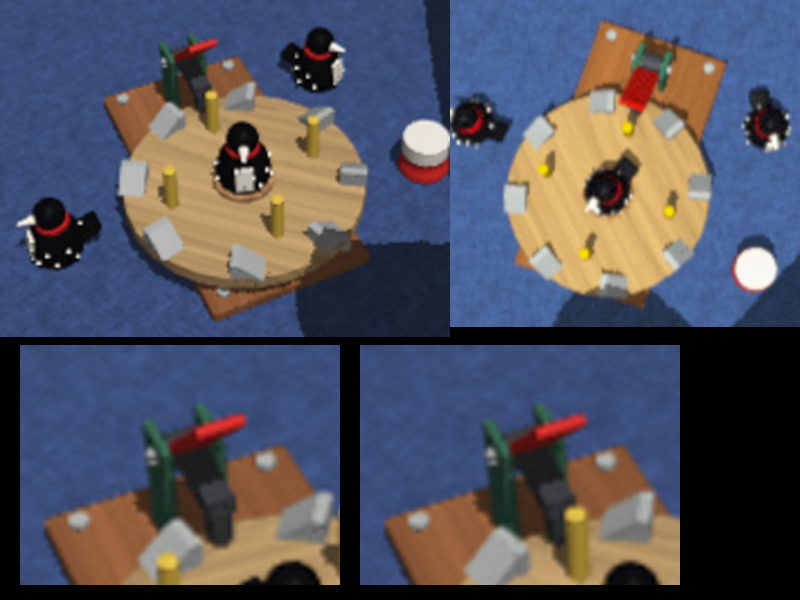

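The before and after crops show the tab at the same place: tip (245,420) before and (585,420) after, with a crop offset of 340. So the pawl is fully down again. The wheel is at −43.7° (−0.76 rad), and the birds and pot stand where they were.

```bash
python3 -c "from station import arm; print(arm.finish_job())"
```

```text
the job is handed in; nothing more can be done
None
```

The turntable is back one notch with the pawl fully down again, and I handed the job in at about 18.5 s. I lifted the pawl by its tab, pushed the wheel clockwise at peg 2, then pushed the tab back in to its stop.

**Final checks:**
- **Wheel:** all four pegs put it at −43 to −45° (about −0.76 rad, target −0.785). It started at about −4.4°, so the error is well inside the play.
- **Pawl:** the tab sits at the same pixels as at the start. The last push met a firm stop at about 11 N with no further motion.
- **Bystanders:** both birds and the paint pot stand where they were, and the arm is clear of everything.

**What disagreed:** the first lift went over the tab without touching it. In the side pictures the shut fingertip showed about 18 mm higher than the stated tip reach gives. I worked lower from then on, and the second lift moved the pawl.

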